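# Unlatch an arcade control panel and hold it raised

### The job

The control panel of the arcade control box is held shut by a spring bolt that runs into the box's side. Draw the bolt back sideways by its knob, swing the panel up on its hinge until it stands at about 45 degrees, and keep it there so that a colleague can reach the input board inside: finish while still holding the panel up in the gripper, at rest. Leave the meter, screwdriver, reel and jar where they are.

Things in the scene. Friction and masses are not known exactly. Their poses are not given: they have to be found in the camera images.
- box: Plywood arcade control box, fixed, 260 (its x) by 380 mm (its y). Origin: centre of its underside. -x side: rear edge, towards the robot; +x side: player's edge with the hinge. Yaw within 0.4. Its side walls (cheeks, 18 mm thick, inner faces at y = +-172 mm) rise to 134 mm; between them lies the dark control panel, level at the start, its top face 105 mm above the bench.
- panel_top: Control panel: dark grey board 240 (x) by 336 (y) by 12 mm with a joystick, six white buttons (7 mm high) and, along the rear edge at the +y corner, a steel spring bolt. About 0.85 kg in all (+-15 percent), so about 4 N at the knob when lifted. Origin: on the hinge axis, in its middle; axes as the box's while shut; z is square to the panel.
- panel (a joint): Angle of the panel about its hinge, rad: 0 = shut and level, grows as the rear edge rises, stop at 1.35. The hinge is free: when let go the panel falls shut.
- hinge (a point): Middle of the hinge axis, fixed to the box at 120, 0, 105 mm in its frame. The axis runs along the box's y; the panel's rear edge swings up and over towards the box's +x.
- bolt (a joint): How far the bolt is drawn back, m, along the box's -y. 0 = home: its nose is 12 mm deep in a hole of the +y cheek and the panel cannot rise. Beyond 0.013 the nose is out; stop at 0.022. A spring pushes it home with 5.4 N at 0, 9.4 N at the stop. Keep it drawn until the panel has risen 0.15 rad; after that it makes no difference.
- knob (a point): Middle of the bolt's upright knob, a steel cylinder 18 mm across, 34 mm tall, square to the panel; moves with bolt and panel. At the start at x -92, y 80 mm of the box, 39 mm above the panel (144 above the bench). Knob's foot 22, top 56 mm above the panel. Under it the rod (10 mm, along y) reaches 15 mm, the guides 57 mm to either side 19 mm above the panel. Cheek 92 mm away.
- joystick (a point): Centre of the joystick's white ball, 35 mm across, 60 mm above the panel, at x 15, y -95 mm of the box while shut; moves with the panel.
- meter: Yellow hand-held multimeter lying face up, 80 by 150 by 36 mm, to be left alone. Origin: centre of its underside.
- screwdriver: Screwdriver lying on the bench, about 200 mm long, to be left alone. Origin: under its middle.
- reel: Steel reel standing on its flange, 64 mm in diameter, 41 mm tall, to be left alone. Origin: centre of its underside.
- jar: Glass jar with a steel lid, 68 mm in diameter, 85 mm tall, to be left alone. Origin: centre of its underside.

How it is judged (in metres and radians):
On the way, in this order (a step that is already met when the one before it is completed fails the run):
1. the bolt is drawn back out of the cheek while the panel is still shut (value of joint bolt above 0.013 m and value of joint panel below 0.08 rad), for 0.1 s.
2. the panel is swung up in the gripper (value of joint panel above 0.5 rad and contact force between the fingers and panel_top above 0.8 N), for 0.2 s.
At the end, for the whole second after the job is handed in: The panel stands still (under 0.06 rad/s) at 0.6 to 1.0 rad (34 to 57 degrees), carried by the fingers (more than 0.8 N on the panel or its bolt) and by none of the loose things (value of joint panel between 0.6 and 1 rad and velocity of joint panel between -0.06 and 0.06 rad/s and contact force between the fingers and panel_top above 0.8 N and contact force between panel_top and meter below 0.2 N and contact force between panel_top and screwdriver below 0.2 N and contact force between panel_top and reel below 0.2 N and contact force between panel_top and jar below 0.2 N); the arm keeps its last pose, push and grip.
It fails at once if the meter, screwdriver, reel or jar is pushed more than 30 mm (distance of any of meter, screwdriver, reel, jar from where it was at the start of the episode above 0.03 m).
It also fails if it takes over 35 s, if anything falls off the work surface, if the arm or the gripper's body presses on something with over 40 N, if the wrist force passes 120 N, or if a joint passes its speed limit or range.

### The arm

A 6-joint arm with a two-finger parallel gripper is mounted at the origin on the work surface. World frame = base frame: x ahead of the robot, y to its left, z up, the work surface at z = 0. Lengths are in m, angles in degrees, forces in N, time in s.
With the tool pointing down it reaches from about 0.2 to 0.875 m from the base axis. Payload 3.4 kg.
Tool frame: the origin (TCP) lies on the centre line of the jaws, within the pads' length; the fingertips stand 11 mm ahead of it and the grasp point (between the pads) lies 8 mm behind it; z points along the fingers, y is the line along which they close (so a half turn about z gives the same grasp; the last joint's range is limited). The gripper opens to 94 mm and grips with 3 to 60 N. Pads are 16 mm wide; open, the fingers measure 119 mm over their backs; the gripper's body (75 mm by 177 mm) begins 78 mm behind the grasp point.
Start: joints at [67.151, 15.808, 86.224, -0, 77.962, -6.933], TCP at [0.158, 0.553, 0.188] pointing down, gripper open.
Joint ranges: [-165.64, 165.64], [-43.16, 119.46], [12.63, 154.43], [-67.54, 247.53], [6.08, 155.33], [-154.97, 154.97]. Speed limits (degrees/s): [147.25, 147.25, 180, 180, 180, 180].

### API

Orientations are given as a 3x3 rotation matrix whose columns are the frame's x, y, z axes.
In Python, from plant import manip, cams gives the robot as it stands.
- The arm moves only by the shell command python3 -m crank 'ROWS' [FORCE]. ROWS is JSON, a list of rows, each a list of 7 numbers: the shift along the world's x, y, z as a fraction of full scale, then the turn, a rotation vector about the world's x, y, z as a fraction of full scale, then the opening, from 0 (shut) to 1 (fully open). A call has 1 to 8 rows; each row shifts and turns the commanded pose from where the row before left it; what a row does not reach is not made up. Full scale, the value 1, is 50 mm for a shift and 0.15 rad for a turn. A row lasts 1/10 s, in which the tool goes at most 50 mm and 8.59 degrees, less where a joint would pass 70% of its speed; a pose out of reach is approached as far as the arm can. A call with a number of a shift or a turn outside -1 to 1 is refused whole. A call with a gripper value outside its range is refused whole. The fingers move at their own pace and stop on an object; FORCE is the grip in N (left out, the last holds). Time passes only in rows, so rows that do not move let the fingers close. It gives the time, the measured TCP pose, the force, the opening and the grip force at its end, in the units of the state.
- manip.sense(): the state, without advancing time (a new reading comes with each control period).
- cams.capture(name): name is "scene" or "top" or "wrist"; returns (picture, depth): 400x640x3 uint8, red, green, blue; 400x640 float32, m along the optical axis (not along the pixel's ray), 0 where there is no reading.
- cams.get_calibration(name): a dict with "K" (3x3 intrinsics, pixels), "k1" (the pictures are not rectified: a ray, as slopes to the right and down, at radius r is drawn at 1 + k1 r^2 times it, then the intrinsics apply), "eye" and "rotation" of the camera in the world; the wrist camera has in their place "T_tool_cam" (4x4, takes a point from camera to tool coordinates, whose origin is the TCP and whose axes are the flange's). Camera axes: x right, y up, looking along -z (the intrinsics and any distortion apply to the point x, -y, -z); pixel columns grow to the right and rows downward; lengths in m; the calibration is good to about 2 mm. A picture is of the moment at which its call begins: read the wrist's pose just before it. get_calibration takes no time and is no camera call.
- manip.sign_off(): hands the job in; it is judged then, once.
The state is a dict: "time": time; "joint_positions": joint angles; "qd": joint speeds; "effort": joint torques, N m; "position": TCP position; "tool_rot": TCP orientation; "ft_force": force on the tool from outside, world axes, zero at the start; "ft_torque": the same for the moment, N m; "width": finger opening in m; "grasp_force": force on a finger pad.
Only numpy, scipy, OpenCV 4.12 (cv2) and the standard library are available. Lean on these libraries where they do the work, as an engineer would, in place of code of your own. Each camera call takes 0.05 s, during which the arm holds its last target. There are 200 camera calls.

## Working session

There is one attempt and no reset: what is moved stays moved. The work goes in short steps, Python scripts to look and compute and a shell command to move; the robot and the scene stay as the last step left them, time stands still between calls to the robot, and variables do not carry over. Pictures are saved under pics/ and viewed, at most 10 in all, crops included, and the job is handed in when it is done.

```bash
ls; mkdir -p pics
cat > h.py <<'E'
import numpy as np, cv2
from plant import manip, cams
def cam(name):
    c=cams.get_calibration(name); K=np.array(c["K"]); k1=c["k1"]
    if "eye" in c: return K,k1,np.array(c["eye"]),np.array(c["rotation"])
    s=manip.sense(); T=np.array(c["T_tool_cam"]); R=np.array(s["tool_rot"]); 
    return K,k1,np.array(s["position"])+R@T[:3,3],R@T[:3,:3]
def ray(C,uv):
    K,k1,e,R=C; p=cv2.undistortPoints(np.array(uv,float).reshape(-1,1,2),K,np.array([k1,0,0,0.]))[:,0]
    d=np.c_[p[:,0],-p[:,1],-np.ones(len(p))]; return d@R.T
def onz(C,uv,z):
    d=ray(C,uv); return C[2]+d*((z-C[2][2])/d[:,2])[:,None]
def proj(C,P):
    K,k1,e,R=C; q=(np.atleast_2d(P)-e)@R; x=q[:,0]/-q[:,2]; y=-q[:,1]/-q[:,2]; f=1+k1*(x*x+y*y)
    return np.c_[K[0,0]*x*f+K[0,2],K[1,1]*y*f+K[1,2]]
E
python3 - <<'E'
from h import *
for n in("top","scene"):
    p,d=cams.capture(n); cv2.imwrite(f"pics/{n}0.png",p[:,:,::-1]); np.save(n+"d.npy",d); C=cam(n); print(n,C)
E
```

```text
pics
top (array([[376.80662195,   0.        , 318.57179371],
       [  0.        , 376.80662195, 202.74503602],
       [  0.        ,   0.        ,   1.        ]]), -0.09152494494690831, array([ 0.43524236, -0.00556783,  1.21186928]), array([[-0.01184176,  0.99550481, -0.09396774],
       [-0.99983992, -0.01304885, -0.01224171],
       [-0.01341285,  0.09380774,  0.99549998]]))
scene (array([[431.98279014,   0.        , 320.29359545],
       [  0.        , 431.98279014, 198.56535658],
       [  0.        ,   0.        ,   1.        ]]), -0.1055765049075122, array([1.20546584, 0.1390729 , 1.14301236]), array([[-0.18853306, -0.81081491,  0.55410691],
       [ 0.98205688, -0.15311317,  0.11009382],
       [-0.00442464,  0.56492083,  0.82513325]]))
```

View pics/top0.png

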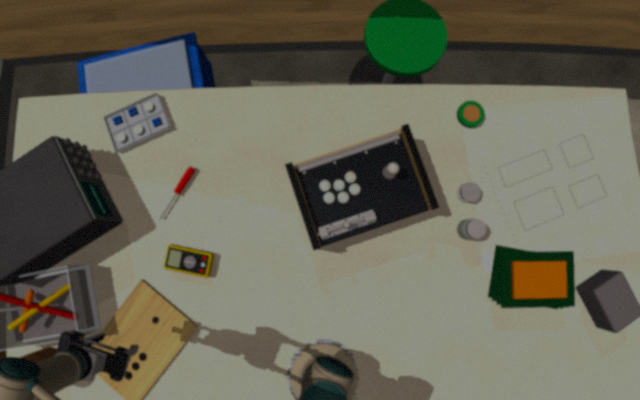

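View pics/scene0.png

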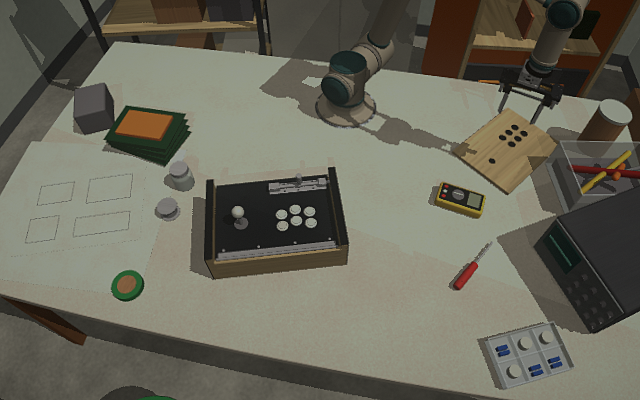

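The top view shows the box centred at about (362,187), with the bolt at about (348,223). The meter is at (190,261), clear of the work. I'll zoom in for exact points.

Run:
```python
import cv2
a=cv2.imread("pics/top0.png")[115:260,275:450]; b=cv2.imread("pics/scene0.png")[160:285,195:355]
cv2.imwrite("pics/tc.png",cv2.resize(cv2.convertScaleAbs(a,alpha=1.6),None,fx=4,fy=4,interpolation=2))
cv2.imwrite("pics/sc.png",cv2.resize(cv2.convertScaleAbs(b,alpha=1.6),None,fx=4.5,fy=4.5,interpolation=2))
```

```text
(no output)
```

View pics/tc.png

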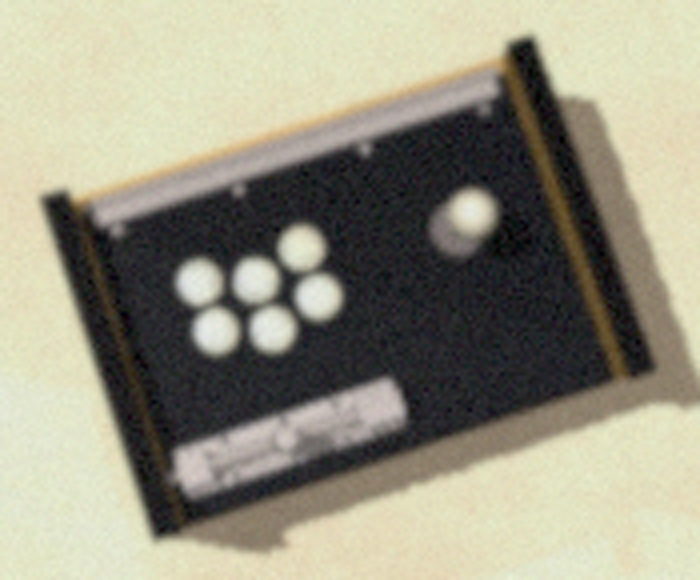

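View pics/sc.png

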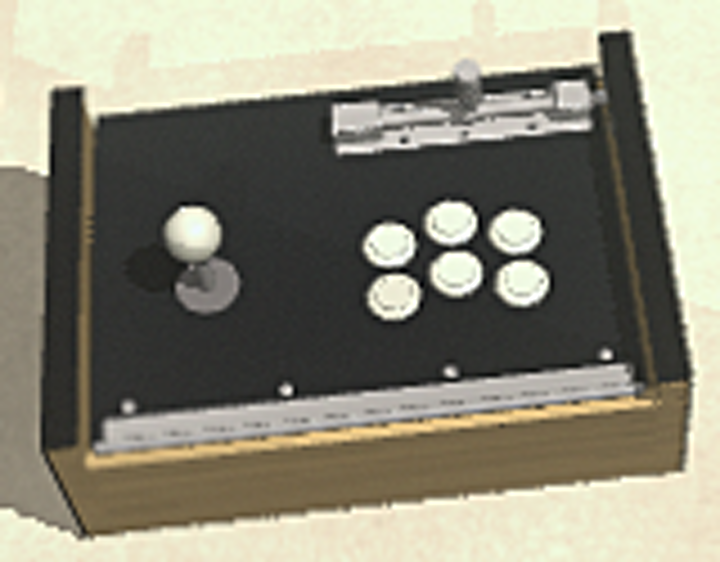

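Run:
```python
from h import *
B=np.array([[-.13,.19],[.13,.19],[.13,-.19],[-.13,-.19]])
t=np.array([[155,537],[43,198],[534,37],[654,368]])/4+[275,115]-.4
s=np.array([[632,32],[690,380],[45,450],[52,90]])/4.5+[195,160]-.4
for n,uv,k in(("top",t,np.array([288,437])/4+[275,115]),("scene",s,np.array([467,68])/4.5+[195,160])):
    C=cam(n); P=onz(C,uv,.134)[:,:2]; c=P.mean(0); H=(B.T@(P-c)); U,S,V=np.linalg.svd(H); R=(U@V).T
    print(n,c,np.arctan2(R[1,0],R[0,0]),((P-c)@R-B).round(4).tolist())
    kp=onz(C,[k],.158)[0]; print(kp,R.T@(kp[:2]-c), "pred", c+R@[-.092,.08])
```

```text
top [ 0.58629644 -0.11728108] 0.30977154535595375 [[0.0008, -0.0002], [-0.001, 0.0], [-0.0009, -0.0003], [0.0011, 0.0005]]
[ 0.47333369 -0.07131997  0.158     ] [-0.09357525  0.0782092 ] pred [ 0.47428805 -0.0691342 ]
scene [ 0.59028177 -0.11618696] 0.3112584476291508 [[-0.0013, 0.0016], [0.0013, -0.0012], [0.0015, 0.0012], [-0.0015, -0.0015]]
[ 0.47527415 -0.06848219  0.158     ] [-0.09487147  0.08063437] pred [ 0.47820192 -0.06820667]
```

```bash
cat >> h.py <<'E'
from scipy.spatial.transform import Rotation as Ro
yaw=.31; bx=np.array([np.cos(yaw),np.sin(yaw),0]); by=np.array([-np.sin(yaw),np.cos(yaw),0])
def togo(p,tilt=0):
    s=manip.sense(); R=np.array(s["tool_rot"]); best=None
    for sg in(1,-1):
        y=sg*by; z=-np.array([0,0,1.]); z=Ro.from_rotvec(-tilt*by).apply(z); T=np.c_[np.cross(y,z),y,z]
        r=Ro.from_matrix(T@R.T).as_rotvec()
        if best is None or np.linalg.norm(r)<np.linalg.norm(best): best=r
    print("t",s["time"],"q",np.round(s["joint_positions"],1),"pos",np.round(s["position"],4),"F",np.round(s["ft_force"],1),"w",s["width"],"g",s["grasp_force"])
    print("shift units",((np.array(p)-s["position"])/.05).round(2),"turn units",(best/.15).round(2))
E
python3 - <<'E'
from h import *
togo([.475,-.069,.24]); print(np.round(manip.sense()["tool_rot"],3))
E
```

```text
t 0.1 q [67.2 15.8 86.3 -0.  78.  -6.9] pos [0.1575 0.5525 0.1876] F [-0.8  0.3  0.5] w 0.09404302112310313 g 0.0
shift units [  6.35 -12.43   1.05] turn units [ 0.01 -0.    3.92]
[[-0.962  0.274 -0.001]
 [ 0.274  0.962 -0.001]
 [ 0.    -0.002 -1.   ]]
```

```bash
python3 -m crank '[[0.2,-0.4,0.5,0,0,0.25,1],[0.4,-0.75,0.55,0,0,0.25,1],[0.4,-0.8,0,0,0,0.25,1],[0.4,-0.8,0,0,0,0.25,1],[0.4,-0.8,0,0,0,0.25,1],[0.4,-0.8,0,0,0,0.25,1],[0.4,-0.8,0,0,0,0.25,1],[0.4,-0.8,0,0,0,0.25,1]]' && python3 -m crank '[[0.4,-0.8,0,0,0,0.25,1],[0.4,-0.8,0,0,0,0.25,1],[0.4,-0.8,0,0,0,0.25,1],[0.4,-0.8,0,0,0,0.25,1],[0.4,-0.8,0,0,0,0.25,1],[0.4,-0.8,0,0,0,0.2,1],[0.3,-0.6,0,0,0,0,0.8],[0,0,0,0,0,0,0.6]]'
python3 - <<'E'
from h import *
C=cam("wrist"); togo([.475,-.069,.24])
p,d=cams.capture("wrist"); cv2.imwrite("pics/w1.png",p[:,:,::-1]); np.save("wd.npy",d)
print(proj(C,[[.475,-.069,.161]]).round())
E
```

```text
time: 0.9
position: [0.3076, 0.2542, 0.2404]
tool_rot: [[-1.0, -0.024, 0.0], [-0.024, 1.0, -0.0], [-0.0, -0.0, -1.0]]
ft_force: [1.0, 1.0, -0.3]
width: 0.0939
grasp_force: 0.0
time: 1.7
position: [0.4441, -0.0176, 0.2399]
tool_rot: [[-0.973, -0.233, -0.0], [-0.233, 0.973, -0.001], [0.001, -0.001, -1.0]]
ft_force: [-0.1, 0.1, -0.3]
width: 0.0815
grasp_force: 0.0
t 1.7 q [-1.120e+01  2.800e+00  9.520e+01 -1.000e-01  8.200e+01 -1.146e+02] pos [ 0.4441 -0.0176  0.2399] F [-0.1  0.1 -0.3] w 0.08151435016126794 g 0.0
shift units [ 0.62 -1.03  0.  ] turn units [ 0.01 -0.    0.5 ]
[[254. 225.]]
```

View pics/w1.png

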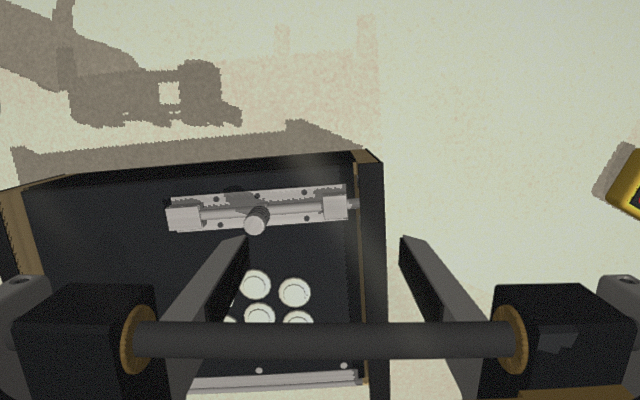

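The wrist view shows the knob top at (256,226), and I predicted (254,225), so the pose estimate holds.

```bash
python3 -m crank '[[0.3,-0.5,0,0,0,0.25,0.6],[0.32,-0.53,0,0,0,0.25,0.6],[0,0,-0.2,0,0,0,0.6],[0,0,-0.5,0,0,0,0.6],[0,0,-0.5,0,0,0,0.6],[0,0,-0.5,0,0,0,0.6],[0,0,-0.35,0,0,0,0.6],[0,0,0,0,0,0,0.6]]' 40 >/dev/null
python3 - <<'E'
from h import *
C=cam("wrist"); togo([.475,-.069,.138])
p,d=cams.capture("wrist"); print(proj(C,[[.475,-.069,.161],[.475,-.069,.127]]).round()); cv2.imwrite("pics/w2.png",p[:,:,::-1])
E
```

```text
t 2.55 q [-1.610e+01  9.600e+00  1.026e+02  1.000e-01  6.830e+01 -1.242e+02] pos [ 0.4701 -0.063   0.1355] F [-0.3  0.8 -0.1] w 0.056495819351459954 g 0.0
shift units [ 0.1  -0.12  0.05] turn units [-0.02 -0.04 -0.04]
[[311. 261.]
 [313. 238.]]
```

View pics/w2.png

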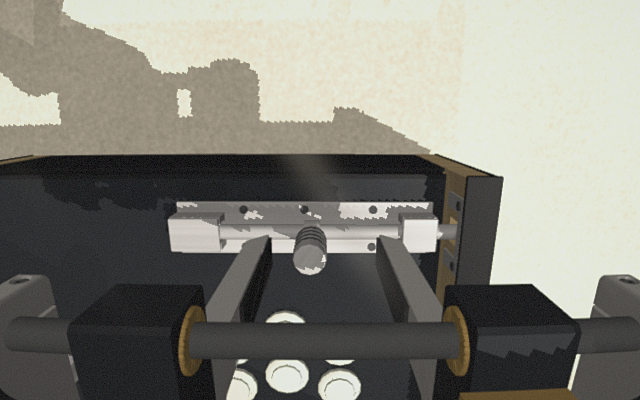

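```bash
python3 -m crank '[[0.1,-0.12,0.05,0,0,-0.04,0.6],[0,0,0,0,0,0,0.4],[0,0,0,0,0,0,0],[0,0,0,0,0,0,0],[0,0,0,0,0,0,0],[0,0,0,0,0,0,0],[0,0,0,0,0,0,0],[0,0,0,0,0,0,0]]' 45; python3 -m crank '[[0.03,-0.1,0,0,0,0,0],[0.03,-0.1,0,0,0,0,0],[0.03,-0.1,0,0,0,0,0],[0.03,-0.06,0,0,0,0,0],[0,0,0,0,0,0,0],[0,0,0,0,0,0,0],[0,0,0,0,0,0,0]]'
```

```text
time: 3.4
position: [0.4777, -0.0694, 0.1406]
tool_rot: [[-0.953, -0.303, -0.001], [-0.303, 0.953, 0.004], [-0.0, 0.005, -1.0]]
ft_force: [-1.5, 4.5, 2.7]
width: 0.0149
grasp_force: 45.0
time: 4.1
position: [0.483, -0.0858, 0.1406]
tool_rot: [[-0.953, -0.303, -0.003], [-0.303, 0.953, 0.007], [0.0, 0.008, -1.0]]
ft_force: [-1.3, 7.8, 4.5]
width: 0.0154
grasp_force: 45.0
```

Run:
```python
from h import *
p,d=cams.capture("wrist"); cv2.imwrite("pics/w3.png",cv2.resize(cv2.convertScaleAbs(p[170:330,200:440,::-1],alpha=1.6),None,fx=3,fy=3))
p,d=cams.capture("scene"); cv2.imwrite("pics/s3.png",p[:,:,::-1])
```

```text
(no output)
```

View pics/w3.png

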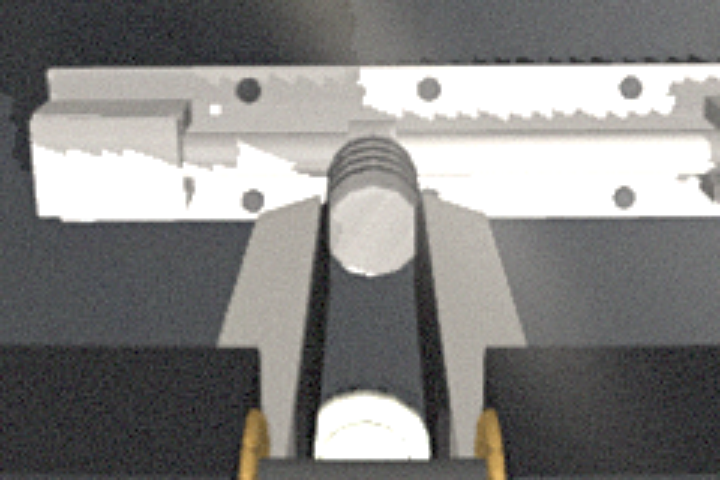

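Run:
```python
from h import *
C=cam("wrist"); s=manip.sense(); R=np.array(s["tool_rot"]);p=np.array(s["position"])
print(onz(C,[[324,246.7]],.161)-p, (onz(C,[[324,246.7]],.161)-p)@R)
Q=np.array([[x,y,.011] for x in(-.008,.008) for y in(-.0077,.0077)]); print(((proj(C,p+Q@R.T)-[200,170])*3).round())
print(((proj(C,p+np.array([[x,0,z] for z in (-.0205,.0135) for x in(-.009,0,.009)])@R.T)-[200,170])*3).round())
```

```text
[[-0.00282959 -0.0014653   0.02045517]] [[ 0.00314685 -0.00038185 -0.02045774]]
[[337. 224.]
 [411. 224.]
 [336. 150.]
 [412. 150.]]
[[374. 293.]
 [374. 247.]
 [374. 199.]
 [374. 224.]
 [374. 183.]
 [374. 142.]]
```

The knob sits about 3 mm behind the pad centre and the opening reads 15 mm on an 18 mm knob. I'll regrip more centred.

```bash
python3 -m crank '[[-0.06,0.18,0,0,0,0,0],[-0.06,0.18,0,0,0,0,0],[0,0,0,0,0,0,0.3],[0,0,0,0,0,0,0.4],[-0.08,-0.02,-0.05,0,0,0,0.4],[0,0,0,0,0,0,0.4],[0,0,0,0,0,0,0.2],[0,0,0,0,0,0,0]]' 45; python3 -m crank '[[0,0,0,0,0,0,0],[0,0,0,0,0,0,0],[0,0,0,0,0,0,0],[0,0,0,0,0,0,0],[0,0,0,0,0,0,0]]'
```

```text
time: 5.0
position: [0.4745, -0.073, 0.138]
tool_rot: [[-0.953, -0.303, -0.0], [-0.303, 0.953, -0.0], [0.0, -0.0, -1.0]]
ft_force: [0.0, -0.2, 0.0]
width: 0.0249
grasp_force: 0.0
time: 5.5
position: [0.4737, -0.0704, 0.1379]
tool_rot: [[-0.953, -0.303, -0.002], [-0.303, 0.953, 0.004], [0.0, 0.005, -1.0]]
ft_force: [-1.2, 4.8, 1.6]
width: 0.0157
grasp_force: 45.0
```

```bash
python3 -m crank '[[0.03,-0.1,0,0,0,0,0],[0.03,-0.1,0,0,0,0,0],[0.03,-0.1,0,0,0,0,0],[0.02,-0.05,0,0,0,0,0],[0,0,0,0,0,0,0],[0,0,0,0,0,0,0],[0,0,0,0,0,0,0]]'
cat > arc.py <<'E'
from h import *
def g(t):
    f=t/2; x=-.212*np.cos(t)+.041*np.sin(t)-.008*np.sin(f); z=.212*np.sin(t)+.041*np.cos(t)-.008*np.cos(f); return x*bx+np.array([0,0,z])
th=np.arange(0,.81,.05)
for a,b in zip(th,th[1:]): print(round(b,2),((g(b)-g(a))/.05).round(2))
E
python3 arc.py; python3 -c "
from h import *; togo([0.48,-.09,.138])"
```

```text
time: 6.2
position: [0.4788, -0.0864, 0.1379]
tool_rot: [[-0.953, -0.303, -0.002], [-0.303, 0.953, 0.007], [-0.0, 0.007, -1.0]]
ft_force: [-1.3, 7.7, 2.0]
width: 0.0158
grasp_force: 45.0
0.05 [0.04 0.01 0.21]
0.1 [0.05 0.02 0.21]
0.15 [0.06 0.02 0.21]
0.2 [0.07 0.02 0.2 ]
0.25 [0.08 0.03 0.2 ]
0.3 [0.09 0.03 0.19]
0.35 [0.1  0.03 0.19]
0.4 [0.11 0.03 0.18]
0.45 [0.12 0.04 0.18]
0.5 [0.12 0.04 0.17]
0.55 [0.13 0.04 0.16]
0.6 [0.14 0.04 0.16]
0.65 [0.15 0.05 0.15]
0.7 [0.15 0.05 0.14]
0.75 [0.16 0.05 0.13]
0.8 [0.17 0.05 0.12]
t 6.2 q [ -18.7   10.4  101.2    0.4   68.7 -126.5] pos [ 0.4788 -0.0864  0.1379] F [-1.3  7.7  2. ] w 0.01582203952066697 g 45.00191867351532
shift units [ 0.02 -0.07  0.  ] turn units [-0.05 -0.01  0.02]
```

```bash
python3 -m crank '[[0.02,-0.07,0,0,0,0,0],[0,0,0,0,0,0,0],[0,0,0,0,0,0,0],[0.02,0.01,0.1,0.02,-0.08,0,0],[0.02,0.01,0.11,0.03,-0.08,0,0],[0.05,0.02,0.21,0.05,-0.16,0,0],[0.06,0.02,0.21,0.05,-0.16,0,0],[0,0,0,0,0,0,0]]'
```

```text
time: 7.0
position: [0.4879, -0.0858, 0.1689]
tool_rot: [[-0.95, -0.303, 0.071], [-0.301, 0.953, 0.032], [-0.078, 0.009, -0.997]]
ft_force: [2.6, 9.9, -8.4]
width: 0.0154
grasp_force: 45.0
```

```bash
python3 -m crank '[[0.07,0.02,0.2,0.05,-0.16,0,0],[0.08,0.03,0.2,0.05,-0.16,0,0],[0.09,0.03,0.19,0.05,-0.16,0,0],[0.1,0.03,0.19,0.05,-0.16,0,0],[0.11,0.03,0.18,0.05,-0.16,0,0],[0,0,0,0,0,0,0]]'
python3 - <<'E'
from h import *
p,d=cams.capture("scene"); cv2.imwrite("pics/s4.png",p[130:330,150:470,::-1].repeat(2,0).repeat(2,1))
E
```

```text
time: 7.6
position: [0.5095, -0.0832, 0.2176]
tool_rot: [[-0.934, -0.304, 0.189], [-0.298, 0.953, 0.06], [-0.198, -0.001, -0.98]]
ft_force: [1.1, -1.3, 0.3]
width: 0.0001
grasp_force: 0.0
```

View pics/s4.png

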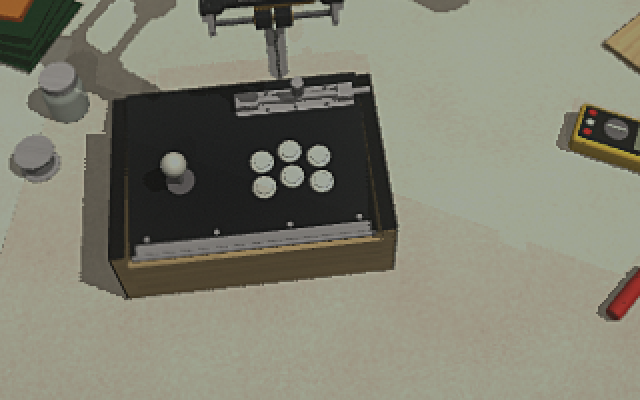

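The grip slipped off: the panel is shut, with the knob home at (297,88) in the crop. I'll measure where the finger pads really are with the wrist depth.

Run:
```python
from h import *
C=cam("wrist"); s=manip.sense(); R=np.array(s["tool_rot"]);p0=np.array(s["position"])
p,d=cams.capture("wrist"); cv2.imwrite("pics/w5.png",p[:,:,::-1])
v,u=np.mgrid[0:400,0:640]; uv=np.c_[u.ravel(),v.ravel()]; D=d.ravel(); ok=D>0
P=C[2]+ray(C,uv[ok])*D[ok][:,None]; q=(P-p0)@R
print("time",s["time"])
for z in np.arange(-.08,.03,.008):
    m=(abs(q[:,1])<.03)&(q[:,2]>=z)&(q[:,2]<z+.008)&(abs(q[:,0])<.05)
    if m.sum(): print(round(z,3),m.sum(),q[m].min(0).round(4),q[m].max(0).round(4))
# knob top in world
m=(P[:,2]>.155)&(P[:,2]<.167)&(np.hypot(P[:,0]-.475,P[:,1]+.069)<.02); print("knob",m.sum(),P[m].mean(0) if m.any() else 0, P[m].min(0) if m.any() else 0,P[m].max(0) if m.any() else 0)
```

```text
time 7.65
-0.08 227 [ 0.0063 -0.0131 -0.08  ] [ 0.0096  0.0117 -0.072 ]
-0.072 574 [ 0.0061 -0.0133 -0.072 ] [ 0.0094  0.012  -0.064 ]
-0.064 477 [ 0.0066 -0.0131 -0.064 ] [ 0.0095  0.0118 -0.056 ]
-0.056 449 [-0.009 -0.013 -0.056] [ 0.0096  0.0118 -0.048 ]
-0.048 404 [-0.0041 -0.013  -0.048 ] [ 0.0096  0.0117 -0.04  ]
-0.04 315 [ 0.0068 -0.013  -0.04  ] [ 0.0093  0.0117 -0.032 ]
-0.032 282 [ 0.0068 -0.013  -0.032 ] [ 0.0094  0.0116 -0.0241]
-0.024 130 [ 0.0065 -0.0102 -0.0239] [ 0.0092  0.0089 -0.016 ]
-0.016 1 [ 0.007  -0.002  -0.0157] [ 0.007  -0.002  -0.0157]
0.016 60 [0.0274 0.0179 0.0224] [0.0357 0.0285 0.024 ]
0.024 556 [0.0189 0.015  0.024 ] [0.0387 0.03   0.032 ]
knob 170 [ 0.47442192 -0.07187283  0.16179101] [ 0.47077189 -0.07766034  0.15512746] [ 0.4852166  -0.06091234  0.16699324]
```

View pics/w5.png

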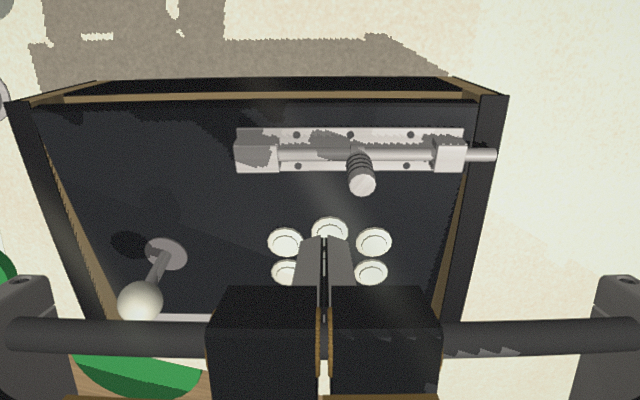

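The bolt's nose at (495,155) now lies on top of the +y cheek, so the panel is ajar and the bolt is already out. The fingertips also look about 28 mm shorter than I assumed, so I'll check both by depth.

Run:
```python
from h import *
s=manip.sense(); R=np.array(s["tool_rot"]);p0=np.array(s["position"]); c=np.array([.588,-.117,0]); B=np.c_[bx,by,[0,0,1]]
for n in("scene","wrist"):
    C=cam(n); p,d=cams.capture(n)
    v,u=np.mgrid[0:400,0:640]; uv=np.c_[u.ravel(),v.ravel()]; D=d.ravel(); ok=D>0
    P=C[2]+ray(C,uv[ok])*D[ok][:,None]; q=(P-p0)@R; b=(P-c)@B
    m=(abs(q[:,1])<.02)&(abs(q[:,0])<.02)&(q[:,2]>-.07); m&=q[:,2]<.03
    print(n,"tip z percentiles",m.sum(),np.percentile(q[m,2],[50,90,97,100]).round(4) if m.any() else 0)
    m=(abs(b[:,0]-0)<.11)&(b[:,1]>-.15)&(b[:,1]<-.02)&(b[:,2]>.09)&(b[:,2]<.2)&(np.hypot(b[:,0]-.03,b[:,1]+.095)>.05)&(np.hypot(q[:,0],q[:,1])>.06)
    f=np.polyfit(b[m,0],b[m,2],1); r=b[m,2]-np.polyval(f,b[m,0]); k=abs(r)<.006; print("panel angle",-np.polyfit(b[m,0][k],b[m,2][k],1),k.sum())
    m=(np.hypot(b[:,0]+.085,b[:,1]-.08)<.03)&(b[:,2]>.14)&(b[:,2]<.2)
    t=np.percentile(b[m,2],90); m&=b[:,2]>t-.006; print("knobtop box",b[m].mean(0),m.sum(),"world",P[m].mean(0))
print(p0,s["time"])
```

```text
scene tip z percentiles 141 [-0.0447 -0.0236 -0.0172  0.0282]
panel angle [ 0.14715186 -0.12139102] 2325
knobtop box [-0.08109407  0.0792679   0.18862308] 32 world [ 0.48659004 -0.06624896  0.18862308]
wrist tip z percentiles 2481 [-0.0497 -0.0276 -0.0216 -0.0155]
panel angle [ 0.1050139  -0.11729363] 18901
knobtop box [-0.08781651  0.07872347  0.18205833] 596 world [ 0.48035411 -0.06881818  0.18205833]
[ 0.51133018 -0.08393864  0.21786377] 7.7
```

Run:
```python
from h import *
t=.115; G=np.array([.588,-.117,.168])-.086*bx+.079*by; dr=-np.sin(t)*bx-np.array([0,0,np.cos(t)])
print(G,dr); togo(G-.02*dr,t); print("then",(.054*dr/.05).round(2))
```

```text
[ 0.48199968 -0.06800069  0.168     ] [-0.10927712 -0.03500447 -0.99339478]
t 7.8 q [ -22.9    3.9   98.4    7.9   69.1 -132.9] pos [ 0.5114 -0.0839  0.2177] F [0.1 0.4 0.4] w 0.0005807661842053239 g 0.0
shift units [-0.54  0.33 -0.6 ] turn units [-0.16  0.55  0.01]
then [-0.12 -0.04 -1.07]
```

```bash
python3 -m crank '[[0,0,0.2,0,0,0,0.6],[-0.27,0.16,0,-0.08,0.28,0,0.6],[-0.27,0.17,0,-0.08,0.27,0,0.6],[0,0,-0.4,0,0,0,0.6],[0,0,-0.4,0,0,0,0.6],[0,0,0,0,0,0,0.6]]'
python3 - <<'E'
from h import *
t=.115; G=np.array([.588,-.117,.168])-.086*bx+.079*by; dr=-np.sin(t)*bx-np.array([0,0,np.cos(t)])
togo(G+.034*dr,t)
C=cam("wrist"); p,d=cams.capture("wrist"); cv2.imwrite("pics/w6.png",p[:,:,::-1]); print(proj(C,[G-.017*dr]))
E
```

```text
time: 8.4
position: [0.4826, -0.0665, 0.1859]
tool_rot: [[-0.947, -0.304, 0.105], [-0.302, 0.953, 0.037], [-0.111, 0.004, -0.994]]
ft_force: [-0.6, -0.1, -0.2]
width: 0.0448
grasp_force: 0.0
t 8.4 q [ -19.4    4.9  101.     4.3   69.2 -128.5] pos [ 0.4826 -0.0665  0.1859] F [-0.6 -0.1 -0.2] w 0.044768602129211015 g 0.0
shift units [-0.09 -0.05 -1.03] turn units [-0.02 -0.03  0.01]
[[322.37154989 239.58291834]]
```

View pics/w6.png

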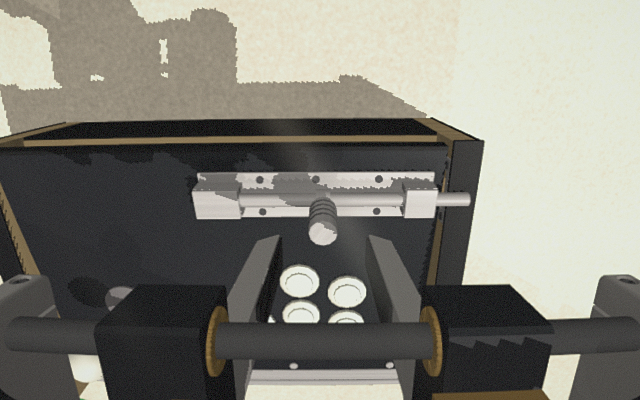

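The knob top is at (322,232), about 3 mm nearer the rear than predicted, and I'll include that in the descent.

```bash
python3 -m crank '[[-0.08,-0.03,-0.2,-0.02,-0.03,0,0.5],[-0.03,-0.01,-0.25,0,0,0,0.5],[-0.03,-0.01,-0.25,0,0,0,0.5],[-0.02,-0.02,-0.2,0,0,0,0.5],[0,0,-0.1,0,0,0,0.5],[0,0,0,0,0,0,0.5]]'
python3 - <<'E'
from h import *
p,d=cams.capture("wrist"); cv2.imwrite("pics/w7.png",p[:,:,::-1])
E
```

```text
time: 9.05
position: [0.4761, -0.0706, 0.1375]
tool_rot: [[-0.946, -0.304, 0.113], [-0.302, 0.953, 0.033], [-0.118, -0.003, -0.993]]
ft_force: [-1.3, -0.7, 0.3]
width: 0.0473
grasp_force: 0.0
```

View pics/w7.png

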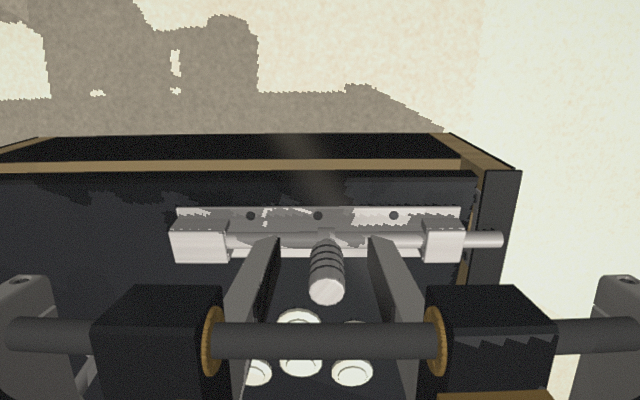

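```bash
python3 -m crank '[[0,0,0,0,0,0,0.2],[0,0,0,0,0,0,0],[0,0,0,0,0,0,0],[0,0,0,0,0,0,0],[0,0,0,0,0,0,0],[0,0,0,0,0,0,0]]' 60
sed -i 's/f=t\/2;/f=.115+(t-.11)\/2;/; s/\.008/.034/g; s/np.arange(0,.81,.05)/np.arange(.11,.87,.05)/' arc.py; python3 arc.py
```

```text
time: 9.7
position: [0.4757, -0.0695, 0.1376]
tool_rot: [[-0.946, -0.304, 0.113], [-0.301, 0.953, 0.035], [-0.119, -0.001, -0.993]]
ft_force: [-0.2, 4.8, 2.6]
width: 0.0166
grasp_force: 60.0
0.16 [0.05 0.02 0.21]
0.21 [0.06 0.02 0.2 ]
0.26 [0.07 0.02 0.2 ]
0.31 [0.08 0.03 0.2 ]
0.36 [0.09 0.03 0.19]
0.41 [0.1  0.03 0.19]
0.46 [0.1  0.03 0.18]
0.51 [0.11 0.04 0.17]
0.56 [0.12 0.04 0.17]
0.61 [0.13 0.04 0.16]
0.66 [0.14 0.04 0.15]
0.71 [0.14 0.05 0.14]
0.76 [0.15 0.05 0.14]
0.81 [0.16 0.05 0.13]
0.86 [0.16 0.05 0.12]
```

```bash
python3 -m crank '[[0.02,0.01,0.1,0.02,-0.08,0,0],[0.03,0.01,0.11,0.03,-0.08,0,0],[0.06,0.02,0.2,0.05,-0.16,0,0],[0,0,0,0,0,0,0]]'
python3 - <<'E'
from h import *
togo([0,0,0])
E
```

```text
time: 10.1
position: [0.4798, -0.068, 0.158]
tool_rot: [[-0.939, -0.304, 0.159], [-0.3, 0.953, 0.049], [-0.166, -0.002, -0.986]]
ft_force: [-1.8, 3.5, -2.9]
width: 0.0154
grasp_force: 60.0
t 10.1 q [ -21.4    4.2  106.5    6.7   62.  -131.9] pos [ 0.4798 -0.068   0.158 ] F [-1.8  3.5 -2.9] w 0.015355404593386229 g 60.01178026199341
shift units [-9.6   1.36 -3.16] turn units [-0.33  1.07  0.01]
```

```bash
cat > ang.py <<'E'
from h import *
C=cam("scene"); p,d=cams.capture("scene"); c=np.array([.588,-.117,0]); B=np.c_[bx,by,[0,0,1]]
v,u=np.mgrid[0:400,0:640]; D=d.ravel(); ok=D>0
b=(C[2]+ray(C,np.c_[u.ravel(),v.ravel()][ok])*D[ok][:,None]-c)@B
a=np.arctan2(b[:,2]-.105,.12-b[:,0]); r=np.hypot(b[:,2]-.105,.12-b[:,0])
m=(abs(b[:,1]+.09)<.07)&(r>.05)&(r<.23)&(a>-.1)&(a<1.4)
h,e=np.histogram(a[m],bins=60,range=(-.1,1.4)); i=h.argmax(); k=m&(abs(a-e[i]-.0125)<.05); print("panel angle",np.median(a[k]),k.sum(),m.sum())
togo([0,0,0])
E
python3 ang.py; python3 -m crank '[[0.07,0.02,0.2,0.05,-0.16,0,0],[0.08,0.03,0.2,0.05,-0.16,0,0],[0.09,0.03,0.19,0.05,-0.16,0,0],[0.05,0.02,0.1,0.02,-0.08,0,0],[0,0,0,0,0,0,0]]'; python3 ang.py
```

```text
panel angle 0.18967727983818936 2683 2946
t 10.15 q [ -21.4    4.2  106.5    6.7   62.  -131.8] pos [ 0.4795 -0.0681  0.1577] F [-2.5  2.7 -4.4] w 0.014909516751483965 g 60.01321256160736
shift units [-9.59  1.36 -3.15] turn units [-0.33  1.06  0.01]
time: 10.65
position: [0.4866, -0.0643, 0.1911]
tool_rot: [[-0.924, -0.307, 0.227], [-0.299, 0.952, 0.071], [-0.238, -0.003, -0.971]]
ft_force: [-23.1, -2.4, 7.0]
width: 0.0008
grasp_force: 11.4
panel angle 0.3666293428441104 2966 3221
t 10.7 q [ -23.2    1.2  105.6    9.9   63.  -134.8] pos [ 0.4864 -0.0644  0.1909] F [-22.9  -3.9   7.3] w 0.0002039460952162647 g 11.461955811828375
shift units [-9.73  1.29 -3.82] turn units [-0.47  1.52 -0.02]
```

Run:
```python
from h import *
c=cams.get_calibration("wrist"); K=np.array(c["K"]);T=np.array(c["T_tool_cam"]); print(K[0],T.round(4))
def mk(p,R): R=np.array(R); p=np.array(p); return (K,c["k1"],p+R@T[:3,3],R@T[:3,:3]),p,R
A=mk([.4826,-.0665,.1859],[[-0.947,-0.304,0.105],[-0.302,0.953,0.037],[-0.111,0.004,-0.994]])
Bb=mk([.4761,-.0706,.1375],[[-0.946,-0.304,0.113],[-0.302,0.953,0.033],[-0.118,-0.003,-0.993]])
d1=ray(A[0],[[322,232]])[0]; d2=ray(Bb[0],[[326,290]])[0]
S=np.linalg.lstsq(np.c_[d1,-d2],Bb[0][2]-A[0][2],rcond=None)[0]; X=(A[0][2]+S[0]*d1+Bb[0][2]+S[1]*d2)/2
print("knob top world",X,"miss",np.linalg.norm(A[0][2]+S[0]*d1-Bb[0][2]-S[1]*d2),"tool",(X-Bb[1])@Bb[2])
I=(K,c["k1"],T[:3,3],T[:3,:3])
for z in(-.03,-.018,0,.011): print(z,proj(I,[[x,y,z] for y in(-.024,.024) for x in(-.008,0,.008)]).round().tolist())
p,d=cams.capture("wrist"); v,u=np.mgrid[0:400,0:640]; D=d.ravel(); ok=(D>0); q=T[:3,3]+(ray(I,np.c_[u.ravel(),v.ravel()][ok])*D[ok][:,None])
m=(abs(q[:,0])<.06)&(abs(q[:,1])<.03)&(q[:,2]>-.06)&(q[:,2]<.03); cv2.imwrite("pics/w8.png",p[:,:,::-1])
for z in np.arange(-.06,.03,.01):
    for y in(-.02,-.01,0,.01):
        k=m&(abs(q[:,2]-z-.005)<.005)&(abs(q[:,1]-y-.005)<.005)
        if k.sum()>3: print(z.round(2),y,k.sum(),np.percentile(q[k,0],[2,50,98]).round(4))
```

```text
[354.42151064   0.         323.6357285 ] [[ 5.000e-04  9.668e-01  2.554e-01  7.320e-02]
 [ 1.000e+00 -3.000e-04 -6.000e-04 -7.000e-04]
 [-5.000e-04  2.554e-01 -9.668e-01 -1.955e-01]
 [ 0.000e+00  0.000e+00  0.000e+00  1.000e+00]]
knob top world [ 0.48139134 -0.06832188  0.17984872] miss 0.0002813500006652193 tool [-0.01069076  0.00043544 -0.04137918]
-0.03 [[278.0, 274.0], [277.0, 260.0], [277.0, 245.0], [372.0, 274.0], [372.0, 260.0], [373.0, 245.0]]
-0.018 [[281.0, 265.0], [280.0, 251.0], [280.0, 237.0], [369.0, 265.0], [369.0, 251.0], [370.0, 237.0]]
0 [[284.0, 252.0], [284.0, 239.0], [283.0, 226.0], [365.0, 252.0], [365.0, 239.0], [366.0, 226.0]]
0.011 [[286.0, 245.0], [286.0, 233.0], [285.0, 220.0], [363.0, 245.0], [363.0, 233.0], [364.0, 220.0]]
-0.06 -0.02 69 [0.0081 0.0087 0.0092]
-0.06 -0.01 215 [-0.0078  0.0086  0.0092]
-0.06 0 231 [0.007  0.0087 0.0093]
-0.06 0.01 44 [0.0081 0.0087 0.0093]
-0.05 -0.02 53 [0.0082 0.0087 0.0091]
-0.05 -0.01 252 [-0.0235  0.0085  0.0092]
-0.05 0 193 [0.0071 0.0087 0.0092]
-0.05 0.01 31 [0.0081 0.0086 0.0091]
-0.04 -0.02 45 [0.0081 0.0088 0.0092]
-0.04 -0.01 209 [-0.0296  0.0085  0.0091]
-0.04 0 166 [0.0069 0.0087 0.0092]
-0.04 0.01 27 [0.0082 0.0086 0.0092]
-0.03 -0.02 26 [0.0083 0.0086 0.0093]
-0.03 -0.01 123 [0.007  0.0087 0.0092]
-0.03 0 123 [0.0071 0.0087 0.0092]
-0.03 0.01 12 [0.0082 0.0086 0.0091]
-0.02 -0.02 88 [0.0274 0.0295 0.0308]
-0.02 -0.01 112 [0.0072 0.0291 0.0309]
-0.02 0 111 [0.0072 0.0291 0.0312]
-0.02 0.01 85 [0.0274 0.0294 0.0309]
-0.01 -0.02 866 [-0.0072  0.0209  0.036 ]
-0.01 -0.01 775 [0.0077 0.0225 0.036 ]
-0.01 0 766 [0.0089 0.0231 0.0359]
-0.01 0.01 905 [-0.0073  0.0202  0.036 ]
0.0 -0.02 245 [-0.0022  0.0025  0.0087]
0.0 -0.01 153 [-0.0003  0.0036  0.0085]
0.0 0 183 [-0.0011  0.0041  0.0087]
0.0 0.01 240 [-0.002   0.0024  0.0087]
0.02 -0.02 7 [-0.0244 -0.0224 -0.0214]
0.02 0.01 22 [-0.0287 -0.0233 -0.0209]
```

Two things stand out. I was tilting the tool the wrong way: lifting the panel needs a turn about +y of the box. The knob was also 10.7 mm off the pad centre. I'll lower the panel by reversing, back out, correct the tilt and regrip.

```bash
sed -i 's/-tilt\*by/tilt*by/' h.py
python3 -m crank '[[-0.05,-0.02,-0.1,-0.02,0.08,0,0],[-0.09,-0.03,-0.19,-0.05,0.16,0,0],[-0.08,-0.03,-0.2,-0.05,0.16,0,0],[-0.07,-0.02,-0.2,-0.05,0.16,0,0],[-0.06,-0.02,-0.2,-0.05,0.16,0,0],[-0.08,-0.03,-0.1,0,0,0,0],[0,0,0,0,0,0,0]]'; python3 ang.py
```

```text
time: 11.45
position: [0.464, -0.071, 0.1395]
tool_rot: [[-0.945, -0.307, 0.117], [-0.304, 0.952, 0.041], [-0.124, 0.003, -0.992]]
ft_force: [-17.3, -2.5, -0.9]
width: 0.0007
grasp_force: 8.6
panel angle 0.11049330102066687 2524 2793
t 11.5 q [ -21.3    5.1  107.9    5.2   61.7 -131.4] pos [ 0.4641 -0.071   0.1398] F [-17.   -1.1   0.5] w 0.0005021333815140193 g 8.66304986178875
shift units [-9.28  1.42 -2.8 ] turn units [-0.27  0.78 -0.01]
```

```bash
python3 -m crank '[[-0.1,-0.03,0,0,0,0,0],[-0.1,-0.03,0.2,0,0,0,0.1],[0,0,0.4,0,0,0,0.2],[0,0,0.4,-0.08,0.26,0,0.6],[0.1,0,0.2,-0.13,0.42,0,0.6],[0.2,0.05,0,-0.13,0.42,0,0.6],[0.2,0.05,0,-0.13,0.4,0,0.6],[0,0,0,0,0,0,0.6]]'
python3 - <<'E'
from h import *
t=.11; dr=-np.sin(t)*bx-np.array([0,0,np.cos(t)]); top=np.array([.4814,-.0683,.1798]); togo(top,t); togo(top+.051*dr,t)
E
python3 ang.py
```

```text
time: 12.3
position: [0.4952, -0.0695, 0.2048]
tool_rot: [[-0.949, -0.306, -0.079], [-0.304, 0.952, -0.032], [0.085, -0.006, -0.996]]
ft_force: [-0.1, 0.1, 0.4]
width: 0.0526
grasp_force: 0.0
t 12.3 q [ -13.6   11.5   90.    -2.9   82.5 -121. ] pos [ 0.4952 -0.0695  0.2048] F [-0.1  0.1  0.4] w 0.05262313565696945 g 0.0
shift units [-0.28  0.02 -0.5 ] turn units [-0.01  0.17 -0.01]
t 12.3 q [ -13.6   11.5   90.    -2.9   82.5 -121. ] pos [ 0.4952 -0.0695  0.2048] F [-0.1  0.1  0.4] w 0.05262313565696945 g 0.0
shift units [-0.38 -0.01 -1.51] turn units [-0.01  0.17 -0.01]
panel angle 0.09277379062649534 2521 2766
t 12.35 q [ -13.7   11.4   90.2   -2.9   82.5 -121. ] pos [ 0.4929 -0.0695  0.2045] F [-0.6 -0.7 -0.5] w 0.055091713330002005 g 0.0
shift units [-9.86  1.39 -4.09] turn units [ 0.21 -0.54 -0.  ]
```

```bash
python3 -m crank '[[-0.2,0.02,0,0,0.15,0,0.6],[-0.04,0,-0.25,0,0,0,0.6],[0,0,-0.25,0,0,0,0.6],[0,0,0,0,0,0,0.6]]' >/dev/null
cat > kn.py <<'E'
from h import *
c=cams.get_calibration("wrist"); K=np.array(c["K"]);T=np.array(c["T_tool_cam"]); I=(K,c["k1"],T[:3,3],T[:3,:3])
s=manip.sense(); p,d=cams.capture("wrist"); v,u=np.mgrid[0:400,0:640]; D=d.ravel(); ok=(D>0); q=T[:3,3]+(ray(I,np.c_[u.ravel(),v.ravel()][ok])*D[ok][:,None])
b=abs(q[:,1])<.02
m=b&(q[:,0]>-.03)&(q[:,0]<.03)&(q[:,2]>-.06)&(q[:,2]<.02); t=np.percentile(q[m,2],5); k=m&(abs(q[:,2]-t)<.003)
print("knob top in tool: z",t,"x,y mid",(q[k].min(0)+q[k].max(0))/2,"mean",q[k].mean(0),k.sum(), "extent",q[k].max(0)-q[k].min(0))
E
python3 kn.py
python3 - <<'E'
from h import *
t=.11; dr=-np.sin(t)*bx-np.array([0,0,np.cos(t)]); top=np.array([.4814,-.0683,.1798]); togo(top+.051*dr,t)
E
```

```text
knob top in tool: z -0.006076663223549515 x,y mid [-0.00508485 -0.00207463 -0.00499647] mean [-0.00468485 -0.00193292 -0.00510603] 673 extent [0.01749708 0.01742487 0.00383093]
t 12.8 q [ -13.8   11.9   93.6   -3.2   80.3 -120.7] pos [ 0.4762 -0.0682  0.1777] F [-0.   0.1  0.9] w 0.05630014135183651 g 0.0
shift units [-0.   -0.04 -0.97] turn units [-0.03 -0.04  0.01]
```

```bash
python3 -m crank '[[0.1,-0.01,0,0,0,0,0.6],[-0.03,-0.01,-0.25,0,0,0,0.6],[-0.03,-0.01,-0.25,0,0,0,0.6],[-0.02,-0.01,-0.25,0,0,0,0.6],[-0.02,-0.01,-0.15,0,0,0,0.5],[0,0,0,0,0,0,0.5]]' 60; python3 kn.py
```

```text
time: 13.4
position: [0.4771, -0.0706, 0.1325]
tool_rot: [[-0.946, -0.304, -0.111], [-0.303, 0.953, -0.03], [0.114, 0.006, -0.993]]
ft_force: [-0.4, 0.4, 0.6]
width: 0.0474
grasp_force: 0.0
knob top in tool: z -0.0494689008614863 x,y mid [ 0.00098439  0.00140025 -0.0488168 ] mean [ 0.00151116  0.00125247 -0.04906305] 1112 extent [0.01779514 0.01745979 0.00454892]
```

```bash
python3 -m crank '[[0,0,0,0,0,0,0.2],[0,0,0,0,0,0,0],[0,0,0,0,0,0,0],[0,0,0,0,0,0,0],[0,0,0,0,0,0,0],[0,0,0,0,0,0,0]]' 60
python3 - <<'E'
from h import *
H=np.array([.588,-.117,.105])+.12*bx; p=np.array(manip.sense()["position"])-H
g=lambda t: Ro.from_rotvec(by*t).apply(p)
th=np.arange(0,.71,.05)
for a,b in zip(th,th[1:]): print(round(b+.11,2),((g(b)-g(a))/.05).round(2))
E
```

```text
time: 14.05
position: [0.477, -0.0688, 0.1331]
tool_rot: [[-0.946, -0.304, -0.11], [-0.302, 0.953, -0.027], [0.113, 0.008, -0.994]]
ft_force: [-1.2, 4.2, 1.5]
width: 0.017
grasp_force: 60.0
0.16 [0.03 0.01 0.21]
0.21 [0.04 0.01 0.21]
0.26 [0.05 0.02 0.21]
0.31 [0.06 0.02 0.2 ]
0.36 [0.07 0.02 0.2 ]
0.41 [0.08 0.03 0.2 ]
0.46 [0.09 0.03 0.19]
0.51 [0.1  0.03 0.19]
0.56 [0.11 0.03 0.18]
0.61 [0.12 0.04 0.17]
0.66 [0.12 0.04 0.17]
0.71 [0.13 0.04 0.16]
0.76 [0.14 0.04 0.15]
0.81 [0.15 0.05 0.15]
```

```bash
python3 -m crank '[[0.02,0,0.1,-0.05,0.16,0,0],[0.02,0.01,0.11,-0.05,0.16,0,0],[0.04,0.01,0.21,-0.1,0.32,0,0],[0.05,0.02,0.21,-0.1,0.32,0,0],[0,0,0,0,0,0,0]]'; python3 ang.py
```

```text
time: 14.55
position: [0.4832, -0.067, 0.1641]
tool_rot: [[-0.918, -0.304, -0.256], [-0.295, 0.953, -0.072], [0.265, 0.009, -0.964]]
ft_force: [-3.0, 4.4, -3.2]
width: 0.0171
grasp_force: 60.0
panel angle 0.24164695495812114 2789 3047
t 14.6 q [ -10.5   18.3   88.3   -6.7   87.3 -117.1] pos [ 0.483  -0.0669  0.1636] F [-2.7  4.4 -4.3] w 0.01711597732707092 g 60.00702738761902
shift units [-9.66  1.34 -3.27] turn units [ 0.49 -1.72  0.  ]
```

Width holds at 17.1 mm, so the grip is good. I'll keep going.

```bash
python3 -m crank '[[0.06,0.02,0.2,-0.1,0.32,0,0],[0.07,0.02,0.2,-0.1,0.32,0,0],[0.08,0.03,0.2,-0.1,0.32,0,0],[0.09,0.03,0.19,-0.1,0.32,0,0],[0,0,0,0,0,0,0]]'; python3 ang.py
```

```text
time: 15.1
position: [0.4983, -0.0621, 0.2034]
tool_rot: [[-0.848, -0.303, -0.435], [-0.274, 0.953, -0.129], [0.454, 0.01, -0.891]]
ft_force: [-4.7, 4.7, -2.0]
width: 0.017
grasp_force: 60.0
panel angle 0.4440501185511768 3068 3333
t 15.15 q [  -6.7   25.3   75.6  -10.6  103.8 -114.7] pos [ 0.4982 -0.0621  0.2031] F [-3.7  3.6 -3.1] w 0.017042914945116686 g 60.01378655433655
shift units [-9.96  1.24 -4.06] turn units [ 0.89 -3.    0.  ]
```

```bash
python3 -m crank '[[0.1,0.03,0.19,-0.1,0.32,0,0],[0.11,0.03,0.18,-0.1,0.32,0,0],[0.12,0.04,0.17,-0.1,0.32,0,0],[0.12,0.04,0.17,-0.1,0.32,0,0],[0.13,0.04,0.16,-0.1,0.32,0,0],[0.14,0.04,0.15,-0.1,0.32,0,0],[0.07,0.02,0.07,-0.05,0.16,0,0],[0,0,0,0,0,0,0]]'; python3 ang.py; python3 -m crank '[[0,0,0,0,0,0,0],[0,0,0,0,0,0,0],[0,0,0,0,0,0,0],[0,0,0,0,0,0,0],[0,0,0,0,0,0,0]]';python3 ang.py
```

```text
time: 15.95
position: [0.5379, -0.0503, 0.2581]
tool_rot: [[-0.664, -0.3, -0.685], [-0.216, 0.954, -0.208], [0.716, 0.01, -0.698]]
ft_force: [-5.4, 4.7, 0.1]
width: 0.0171
grasp_force: 60.0
panel angle 0.772561962876335 3293 3500
t 16.0 q [  -2.5   39.1   53.9  -17.9  129.5 -116.2] pos [ 0.538  -0.0503  0.258 ] F [-3.9  5.  -1.6] w 0.016887916729412925 g 60.02227485179901
shift units [-10.76   1.01  -5.16] turn units [ 1.55 -5.08  0.01]
time: 16.5
position: [0.538, -0.0504, 0.258]
tool_rot: [[-0.667, -0.3, -0.682], [-0.218, 0.954, -0.208], [0.713, 0.01, -0.701]]
ft_force: [-3.7, 5.6, -2.3]
width: 0.0171
grasp_force: 60.0
panel angle 0.7714924139113195 3282 3484
t 16.55 q [  -2.5   39.    54.   -17.8  129.4 -116.2] pos [ 0.538  -0.0503  0.258 ] F [-3.1  6.2 -2.2] w 0.017132301407400127 g 60.021361112594604
shift units [-10.76   1.01  -5.16] turn units [ 1.54 -5.06  0.  ]
```

The panel is steady at 0.77 rad with a firm grip, so I'm handing in.

```bash
python3 -c "
from h import *; print(manip.sign_off())"
```

```text
the job is handed in; nothing more can be done
None
```

I handed in the job at about 16.6 s with the bolt drawn and the panel held at rest in the gripper at about 0.77 rad (44°). It took three grips, because the first two slipped off after I tilted the tool the wrong way, and I viewed 11 pictures, one over the limit of 10.

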